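# Free the tamper and test the spring press

### The arm

A 6-joint arm with a two-finger parallel gripper is mounted at the origin on a cart in front of the work surface, level with it; the furniture and walls round the work are solid. World frame = base frame: x ahead of the robot, y to its left, z up, the work surface at z = 0. Lengths are in mm, angles in rad, forces in N, time in s.
With the tool pointing down it reaches from about 275 to 750 mm from the base axis. Payload 10.2 kg.
Tool frame: the origin (TCP) lies on the front face of the gripper's body, between the roots of the fingers; the fingertips stand 73 mm ahead of it and the grasp point (between the pads) lies 54 mm ahead of it; z points along the fingers, y is the line along which they close (so a half turn about z gives the same grasp; the last joint's range is limited). The gripper opens to 85 mm and grips with 20 to 120 N. Pads are 22 mm wide; open, the fingers measure 114 mm over their backs; the gripper's body (76 mm by 85 mm) begins 54 mm behind the grasp point. The pads swing forward as they close: fully open they stand 13 mm farther back than shut.
Start: joints at [0.965, 0.313, 1.498, -0, 1.331, -0.223], TCP at [196.111, 487.003, 303.894] pointing down, gripper open.
Joint ranges: [-2.94, 2.94], [-0.97, 2.17], [0.19, 2.56], [-1.23, 4.37], [0.02, 3.11], [-2.88, 2.88]. Speed limits (rad/s): [2.39, 2.39, 3.01, 3.14, 3.14, 3.14].

### API

Orientations are given as a unit quaternion [w, x, y, z].
In Python, from rig import * gives the robot as it stands.
- The arm moves only by the tool step_arm, never from a script. Its argument "plan" is a list of rows, each an object with "offset": the shift along the tool's x, y, z in cm, a list of three; "rot": the turn, a rotation vector about the tool's x, y, z in degrees, a list of three; "gripper": the finger opening in cm, from 0 to 8.54. In form: [{"offset": [x, y, z], "rot": [wx, wy, wz], "gripper": gripper}, ...]. A call has 1 to 12 rows; each row is the pose to reach, as a shift and turn from the pose commanded when the call began, along the tool's axes at that moment; what a row does not reach only later rows make up. A row lasts 1/10 s, in which the tool goes at most 50 mm and 8.59 degrees, less where a joint would pass 70% of its speed; a pose out of reach is approached as far as the arm can. A call with a gripper value outside its range is refused whole. The fingers move at their own pace and stop on an object; "squeeze" is the grip in N (left out, the last holds). Time passes only in rows, so rows that repeat a pose let the fingers close. It gives the time, the measured TCP pose, the force, the opening and the grip force at its end, in the units of the state.
- sense(): the state, without advancing time (a new reading comes with each control period).
- capture(name): name is "scene" or "top" or "wrist"; returns a dict with "color" (420x560x3 uint8, red, green, blue), "depth" (420x560 float32, mm along the optical axis (not along the pixel's ray), 0 where there is no reading), "vertical_fov" (degrees; the focal length in pixels is half the picture's height over the tangent of half this angle, whatever the lens; pixels are square), "cx", "cy" (the principal point, pixels), "k1" (the pictures are not rectified: a ray, as slopes to the right and down, at radius r is drawn at 1 + k1 r^2 times it, then the intrinsics apply), "rvec" (rotation vector, rad) and "tvec" (3), from world to camera coordinates, as OpenCV has them; the wrist camera has in their place "mount" (4x4, takes a point from camera to tool coordinates, whose origin is the TCP and whose axes are the flange's). Camera axes: x right, y down, z forward; pixel columns grow to the right and rows downward; lengths in mm; the calibration is good to about 2 mm. A picture is of the moment at which its call begins: read the wrist's pose just before it.
- finish_job(): hands the job in; it is judged then, once.
The state is a dict: "time_s": time; "joints": joint angles; "dq": joint speeds; "tau": joint torques, N m; "eef_pos": TCP position; "ee_rot": TCP orientation; "force": force on the tool from outside, world axes, zero at the start; "wrist_torque": the same for the moment, N m; "grip_width": opening from 0.0 (shut) to 1.0 (fully open); "grip_force": force on a finger pad.
Only numpy, scipy, OpenCV 4.12 (cv2) and the standard library are available. Lean on these libraries where they do the work, as an engineer would, in place of code of your own. Each camera call takes 0.05 s, during which the arm holds its last target. There are 200 camera calls.

### The job

Before service, the small spring press needs a test stroke. Slide the tamper out of the open front of its dock, pulling it past the two sprung rollers that hold its foot, then set its flat foot squarely on the middle of the press's round plate and push the plate all the way down, level, holding it there for about a second. Let the plate come all the way up again and leave the tamper standing upright on the middle of it, without disturbing the food and shakers around.

Things in the scene. Friction and masses are not known exactly. Their poses are not given: they have to be found in the camera images.
- dock: Low steel dock fixed to the table, 78 mm long (x, -37 to +41 mm), 104 mm wide (y), 26 mm high; origin at the middle of its underside, z up. Its +x end is closed, its -x end open. The tamper's foot stands centred over the origin on the dock's 6 mm floor, under two lips 2 mm above the foot that stop it being lifted until it has slid 25 mm towards -x; slid 70 mm it is clear of the dock.
- dock_mouth (a point): Midpoint between the dock's two sprung rollers (10 mm across, one each side), 20 mm from the dock's origin towards its open -x end, 12 mm above the table; axes as the dock's. Pulling the foot out between them, level along the dock's own -x, takes about 12 to 18 N over the first 20 mm; then it slides freely.
- tamper_handle (a point): Middle of the tamper's handle, 62 mm above the underside of its foot; z axis up along the handle. Tamper: 0.24 to 0.39 kg, round about its axis, 98 mm tall; steel foot disc 60 mm across and 12 mm thick, thin neck, upright dark wooden round handle 28 mm across from 34 to 98 mm above the foot's underside (straight up to 88 mm, domed above).
- tamper_foot (a point): Centre of the flat underside of the tamper's foot; z axis up along the tamper.
- press: Spring press fixed to the table: dark steel round base 112 mm across and 20 mm high; origin at the middle of its underside. The round aluminium plate stands above it on a stem.
- plate_top (a point): Centre of the upper face of the press's round plate, 72 mm across and 8 mm thick, 44 mm above the table when up; z axis is the plate's normal. The plate can rock up to 0.12 rad any way against a spring (1.5 Nm/rad), so pressing off centre or crookedly tips it.
- press_stroke (a joint): How far the plate is pushed down, m: 0 up, 0.010 fully down (bottomed out). The spring pushes up with 6 N at the top and 11 N at the bottom, so the tamper's own weight does not sink the plate.
- oregano_shaker_c (a point): Glass shaker with steel top, 58 mm across, 83 mm tall, a bystander; the point is half-way up.
- tomato_c (a point): Tomato, about 57 mm across, a bystander; the point is half-way up.
- lemon_c (a point): Lemon, about 71 mm long, a bystander; the point is half-way up.
- garlic_c (a point): Garlic bulb, about 56 mm across, a bystander; the point is half-way up.
Not all that is in view belongs to the job. What is shaped like the part that bears tamper_handle but green or pink is not meant.

How it is judged:
By the outcome, as a careful person would: the job done as asked, in the order asked, and still so for the second after the job is handed in, with the robot touching nothing.
It also fails if it takes over 48 s, if anything falls off the work surface, if the arm or the gripper's body presses on something with over 40 N, if the wrist force passes 120 N, or if a joint passes its speed limit or range.

## Working session

There is one attempt and no reset: what is moved stays moved. The work goes in short steps, Python scripts to look and compute and a tool call to move; the robot and the scene stay as the last step left them, time stands still between calls to the robot, and variables do not carry over. Pictures are saved under pics/ and viewed, at most 10 in all, crops included, and the job is handed in when it is done.

Besides the shell and the picture viewer there is one more tool, called as name(argument=value, ...) on one line, values as JSON. step_arm: Moves the arm, as the interface text tells. Its arguments: {"type":"object","properties":{"plan":{"type":"array"},"squeeze":{"type":"number"}},"required":["plan"]}

```bash
mkdir -p pics; ls
cat > h.py <<'E'
from rig import *
import numpy as np, cv2
from scipy.spatial.transform import Rotation as R
def K(c): 
    f=210/np.tan(np.radians(c["vertical_fov"])/2)
    return np.array([[f,0,c["cx"]],[0,f,c["cy"]],[0,0,1.]])
def Tcw(c,s=None):
    if "mount" in c:
        q=s["ee_rot"]; T=np.eye(4); T[:3,:3]=R.from_quat([q[1],q[2],q[3],q[0]]).as_matrix(); T[:3,3]=s["eef_pos"]
        return T@np.array(c["mount"])
    T=np.eye(4); T[:3,:3]=cv2.Rodrigues(np.array(c["rvec"],float))[0]; T[:3,3]=np.ravel(c["tvec"])
    return np.linalg.inv(T)
def cloud(c,s=None):
    # world xyz for every pixel
    v,u=np.mgrid[:420,:560].astype(float); k=K(c)
    x=(u-k[0,2])/k[0,0]; y=(v-k[1,2])/k[1,1]; a,b=x.copy(),y.copy()
    for _ in range(20):
        r=a*a+b*b; a=x/(1+c["k1"]*r); b=y/(1+c["k1"]*r)
    d=c["depth"]; P=np.stack([a*d,b*d,d],-1); T=Tcw(c,s)
    W=P@T[:3,:3].T+T[:3,3]; W[d==0]=np.nan
    return W
E
python3 - <<'E'
from h import *
s=sense(); print(s)
for n in ("scene","top"):
    c=capture(n); np.savez(n+".npz",**c); cv2.imwrite(f"pics/{n}0.png",c["color"][...,::-1]); print(n,c["k1"],c["vertical_fov"],Tcw(c,s)[:3,3])
E
```

```text
pics
{'time_s': 0.0, 'joints': array([ 9.64591929e-01,  3.13440568e-01,  1.49846502e+00,  2.43829386e-06,
        1.33099453e+00, -2.23426087e-01]), 'dq': array([ 0.00074378, -0.000959  , -0.00075093, -0.00056004,  0.00097377,
       -0.00058023]), 'tau': array([-5.45662006e-04, -4.12284279e+01, -2.59723896e+01, -2.60654242e-04,
        4.42040269e-03, -1.91004017e-05]), 'eef_pos': array([196.00908853, 486.85005933, 303.32932345]), 'ee_rot': array([-2.64551986e-04,  1.90223113e-01,  9.81740668e-01, -5.97813913e-04]), 'force': array([ 0.44079124,  0.76148015, -0.85373567]), 'wrist_torque': array([ 0.05841375, -0.00250655, -0.00770577]), 'grip_force': 0.0, 'grip_width': 0.9997234720221391}
scene 0.05298930969405186 44.73818296037946 [ -90.07479778 -918.99849973 1097.19039467]
top 0.022806967647724302 49.81455824139386 [ 483.87812491    9.82556307 1188.37986353]
```

View pics/top0.png

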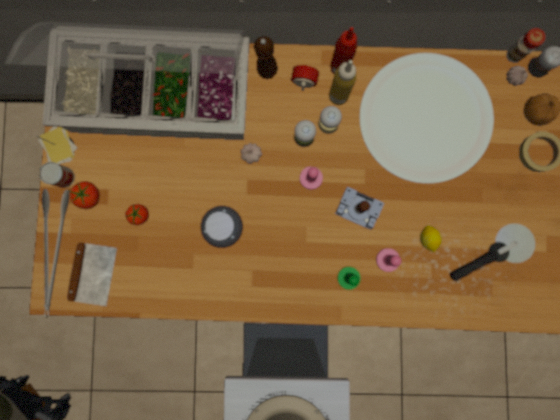

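View pics/scene0.png

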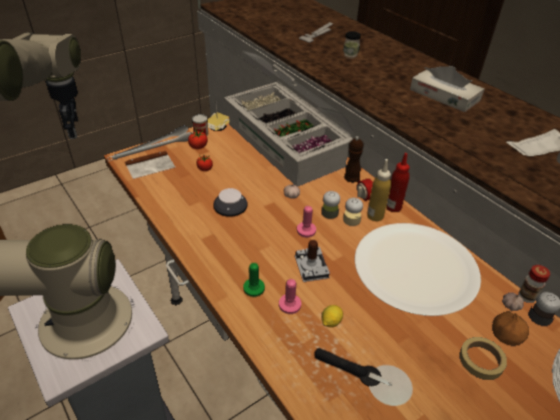

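The top view shows the dock with the dark tamper at about (360,207), the press with its plate at (221,226), pink and green decoys at (311,178), (389,260) and (349,278), and the lemon at (431,238). The scene view agrees, with the tamper at about (312,255) and the press at (230,200).

Run:
```python
from h import *
out=[]
for n in ("top","scene"):
    c=dict(np.load(n+".npz")); W=cloud(c); 
    z=W[...,2]; ok=np.isfinite(z)
    if n=="top":
        print("table z",np.nanmedian(z[280:300,300:340]),W[207,360],W[226,221])
    def sel(x0,x1,y0,y1,z0,z1):
        m=ok&(W[...,0]>x0)&(W[...,0]<x1)&(W[...,1]>y0)&(W[...,1]<y1)&(z>z0)&(z<z1); return W[m],m
    if n=="top": d0=W[207,360][:2]; p0=W[226,221][:2]
    P,m=sel(p0[0]-60,p0[0]+60,p0[1]-60,p0[1]+60,36,60); e=cv2.minEnclosingCircle(P[:,:2].astype(np.float32)); print(n,"plate",len(P),P[:,:2].mean(0),np.median(P[:,2]),e)
    P,m=sel(p0[0]-80,p0[0]+80,p0[1]-80,p0[1]+80,10,60); e=cv2.minEnclosingCircle(P[:,:2].astype(np.float32)); print(n,"press",e)
    P,m=sel(d0[0]-40,d0[0]+40,d0[1]-40,d0[1]+40,85,130); print(n,"handle",len(P),P.mean(0) if len(P) else 0,P.max(0) if len(P) else 0,P.min(0) if len(P) else 0)
    P,m=sel(d0[0]-80,d0[0]+80,d0[1]-80,d0[1]+80,8,34); r=cv2.minAreaRect(P[:,:2].astype(np.float32)); print(n,"dock",len(P),np.median(P[:,2]),r)
c=dict(np.load("top.npz")); W=cloud(c)
# ortho map of scene around dock
im=c["color"][175:240,325:400]; im=cv2.resize(im,None,fx=8,fy=8,interpolation=cv2.INTER_CUBIC)
cv2.imwrite("pics/dock0.png",im[...,::-1])
# neighbour heights: list blobs
z=W[...,2]; m=((z>12)&(W[...,0]<620)&(W[...,0]>150)).astype(np.uint8)
k,l,st,ce=cv2.connectedComponentsWithStats(m)
for i in range(1,k):
    if st[i,4]>40:
        Q=W[l==i]; print(st[i,4],ce[i].round(),Q.min(0).round(),Q.max(0).round())
```

```text
table z -0.9237858943306492 [ 585.49394159 -172.96252226   98.51782093] [538.78400972 169.63272689  44.18814275]
top plate 625 [540.33229928 175.01983072] 43.444073356487706 ((540.404296875, 175.42037963867188), 35.945499420166016)
top press ((540.3190307617188, 175.0752410888672), 54.684932708740234)
top handle 109 [ 588.93754811 -181.39291947   99.1383454 ] [ 602.73494886 -169.27099793  107.31175267] [ 576.42651461 -194.62313989   85.51518491]
top dock 916 21.376506205241526 ((577.2501831054688, -177.41702270507812), (103.7269058227539, 107.20901489257812), 66.7416763305664)
scene plate 283 [534.95238742 171.34611489] 44.40455291510193 ((535.6284790039062, 174.2759552001953), 39.72977828979492)
scene press ((534.1356811523438, 171.2372283935547), 55.645599365234375)
scene handle 88 [ 581.96197354 -188.68684672   96.94950454] [ 597.72281089 -173.88548701  107.35405502] [ 569.24617679 -199.8470231    86.17965427]
scene dock 628 19.10088299698407 ((585.8479614257812, -185.80801391601562), (110.9032211303711, 75.75788116455078), 65.59186553955078)
228 [ 45. 227.] [410. 620.  12.] [620. 636.  35.]
531 [ 56. 251.] [304. 574.  12.] [620. 623.  39.]
402 [ 84. 200.] [582. 488.  21.] [620. 556.  70.]
884 [361. 209.] [ 539. -245.   12.] [ 620. -124.  107.]
401 [137. 214.] [542. 361.  20.] [595. 417.  63.]
1308 [221. 226.] [488. 122.  12.] [593. 229.  49.]
1886 [501. 250.] [ 409. -629.   12.] [ 556. -413.   38.]
429 [430. 238.] [ 482. -388.   20.] [ 548. -337.   54.]
1622 [ 89. 273.] [335. 445.  12.] [495. 563.  30.]
280 [390. 261.] [ 431. -283.   12.] [ 483. -227.  102.]
255 [350. 278.] [ 385. -184.   12.] [ 438. -130.  100.]
2138 [ 29. 402.] [160. 409. 243.] [254. 551. 496.]
```

View pics/dock0.png

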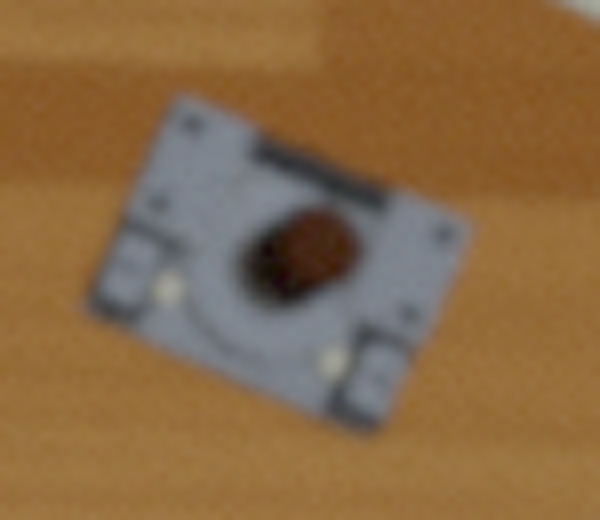

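The crop shows the dock's rollers at crop pixels (170,290) and (335,360), on the near, robot side. So the open end faces the robot, and the dock yaw is about -23.5°. I'll look at the press with the wrist camera on the way.

```bash
cat >> h.py <<'E'
def tcpR(s): q=s["ee_rot"]; return R.from_quat([q[1],q[2],q[3],q[0]])
def goal(yaw):  # tool down, tool y at world angle yaw (deg)
    t=np.radians(yaw); y=np.array([np.cos(t),np.sin(t),0]); z=np.array([0,0,-1.]); return R.from_matrix(np.stack([np.cross(y,z),y,z],1))
def rel(p,yaw,s=None):
    s=s or sense(); r=tcpR(s)
    print("t",round(s["time_s"],2),"pos",s["eef_pos"].round(1),"F",s["force"].round(1),"w",round(s["grip_width"],3))
    print("offset cm",(r.inv().apply(np.array(p)-s["eef_pos"])/10).round(2),"rot deg",np.degrees((r.inv()*goal(yaw)).as_rotvec()).round(2))
E
python3 - <<'E'
from h import *
s=sense(); c=capture("wrist"); print(np.array(c["mount"]).round(2),c["vertical_fov"])
M=np.array(c["mount"]); 
for yaw,(x,y) in ((30,(540,175)),(-23.5,(586,-181))):
    G=goal(yaw).as_matrix(); off=G@(M[:3,3]+M[:3,2]*230); print(off)
rel((500,175,300),30)
E
```

```text
[[ -0.    -0.96  -0.29  74.32]
 [  1.    -0.     0.    -0.41]
 [ -0.    -0.29   0.96 -69.24]
 [  0.     0.     0.     1.  ]] 68.06535230498183
[  -3.58811579    5.6926466  -150.60052014]
[   2.44177999    6.27044741 -150.60052014]
t 0.15 pos [196.1 486.9 303.5] F [-0.1 -0.8 -0.4] w 0.999
offset cm [-39.84 -17.58   0.36] rot deg [-0.05  0.   38.07]
```

step_arm(plan=[{"offset": [-43.1, -16.3, 0.4], "rot": [0, 0, 38], "gripper": 8.5}, {"offset": [-43.1, -16.3, 0.4], "rot": [0, 0, 38], "gripper": 8.5}, {"offset": [-43.1, -16.3, 0.4], "rot": [0, 0, 38], "gripper": 8.5}, {"offset": [-43.1, -16.3, 0.4], "rot": [0, 0, 38], "gripper": 8.5}, {"offset": [-43.1, -16.3, 0.4], "rot": [0, 0, 38], "gripper": 8.5}, {"offset": [-43.1, -16.3, 0.4], "rot": [0, 0, 38], "gripper": 8.5}, {"offset": [-43.1, -16.3, 0.4], "rot": [0, 0, 38], "gripper": 8.5}, {"offset": [-43.1, -16.3, 0.4], "rot": [0, 0, 38], "gripper": 8.5}, {"offset": [-43.1, -16.3, 0.4], "rot": [0, 0, 38], "gripper": 8.5}, {"offset": [-43.1, -16.3, 0.4], "rot": [0, 0, 38], "gripper": 8.5}, {"offset": [-43.1, -16.3, 0.4], "rot": [0, 0, 38], "gripper": 8.5}, {"offset": [-43.1, -16.3, 0.4], "rot": [0, 0, 38], "gripper": 8.5}])

```text
time_s: 1.35
eef_pos: [534.3, 175.7, 299.7]
ee_rot: [-0.0, 0.499, 0.866, -0.0]
force: [0.3, 0.4, -0.4]
grip_width: 1.0
grip_force: 0.0
```

```bash
cat >> h.py <<'E'
def circ(P):
    # rim fit: hull points, robust LSQ circle
    from scipy.optimize import least_squares
    h=cv2.convexHull(P[:,:2].astype(np.float32))[:,0]
    r=least_squares(lambda q:np.hypot(h[:,0]-q[0],h[:,1]-q[1])-q[2],[*h.mean(0),30],loss="soft_l1"); return r.x
E
python3 - <<'E'
from h import *
s=sense(); c=capture("wrist"); np.savez("w1.npz",**c); W=cloud(c,s); z=W[...,2]
cv2.imwrite("pics/w1.png",c["color"][...,::-1])
near=np.hypot(W[...,0]-540,W[...,1]-175)<75
print(np.nanmedian(z[~near&(z<8)]))
for a,b in((38,55),(10,30)):
    m=near&(z>a)&(z<b); P=W[m]; print(len(P),np.median(P[:,2]),P.mean(0),P.min(0),P.max(0),circ(P))
rel((580,-175,300),-23.5)
E
```

```text
-1.6852231238981403
3368 43.16921131521377 [537.46459488 174.94457294  43.14753622] [502.42781965 138.21309382  38.08303342] [573.53329944 209.6628558   45.69703203] [538.07029572 173.94506324  35.67482285]
3246 18.04005340124351 [532.10967492 183.63081918  17.04999101] [483.57534336 119.60493657  10.06751291] [592.42704905 228.58353226  22.63505911] [537.95002969 174.08392782  54.41835716]
t 1.4 pos [534.1 176.  300. ] F [-0.1 -0.8 -0.2] w 0.998
offset cm [-3.266e+01 -1.366e+01 -1.000e-02] rot deg [-2.000e-02 -2.000e-02  5.365e+01]
```

step_arm(plan=[{"offset": [-32.7, -13.7, 0], "rot": [0, 0, 53.6], "gripper": 8.5}, {"offset": [-32.7, -13.7, 0], "rot": [0, 0, 53.6], "gripper": 8.5}, {"offset": [-32.7, -13.7, 0], "rot": [0, 0, 53.6], "gripper": 8.5}, {"offset": [-32.7, -13.7, 0], "rot": [0, 0, 53.6], "gripper": 8.5}, {"offset": [-32.7, -13.7, 0], "rot": [0, 0, 53.6], "gripper": 8.5}, {"offset": [-32.7, -13.7, 0], "rot": [0, 0, 53.6], "gripper": 8.5}, {"offset": [-32.7, -13.7, 0], "rot": [0, 0, 53.6], "gripper": 8.5}, {"offset": [-32.7, -13.7, 0], "rot": [0, 0, 53.6], "gripper": 8.5}, {"offset": [-32.7, -13.7, 0], "rot": [0, 0, 53.6], "gripper": 8.5}, {"offset": [-32.7, -13.7, 0], "rot": [0, 0, 53.6], "gripper": 8.5}, {"offset": [-32.7, -13.7, 0], "rot": [0, 0, 53.6], "gripper": 8.5}])

```text
time_s: 2.5
eef_pos: [580.4, -174.8, 300.3]
ee_rot: [0.0, 0.836, 0.549, 0.0]
force: [1.1, -0.4, 0.4]
grip_width: 0.994
grip_force: 0.0
```

Run:
```python
from h import *
s=sense(); c=capture("wrist"); np.savez("w2.npz",**c); W=cloud(c,s); z=W[...,2]
cv2.imwrite("pics/w2.png",c["color"][...,::-1])
m=(z>15)&(z<32)&(np.hypot(W[...,0]-585,W[...,1]+180)<80); P=W[m]
print("dock",len(P),np.median(P[:,2]),cv2.minAreaRect(P[:,:2].astype(np.float32)))
near=np.hypot(W[...,0]-585,W[...,1]+180)<40
for a,b in ((96,110),(85,97),(50,85)):
    P=W[near&(z>a)&(z<b)]; print("handle",len(P),P.mean(0),P.min(0),P.max(0),circ(P) if len(P)>5 else 0)
P=W[near&(z>60)]; 
rel((585,-180,300),-23.5)
```

```text
dock 4022 22.0755834268312 ((589.9693603515625, -185.53184509277344), (103.60184478759766, 74.11351013183594), 66.27354431152344)
handle 544 [ 588.38393796 -183.57366864  100.49943226] [ 575.92224028 -196.79395548   96.03374678] [ 600.89673192 -172.58523124  103.88390948] [ 588.14279282 -184.63961566   12.1754608 ]
handle 185 [ 590.0899448  -177.65985124   92.97816677] [ 574.17146604 -197.52814181   85.08625668] [ 601.71639399 -170.95507237   96.99616467] [ 587.87138435 -184.4134328    13.62901144]
handle 195 [ 590.98560412 -173.95995403   68.46354176] [ 574.27158826 -184.51956288   50.00717525] [ 601.83009863 -170.77580358   84.96895867] [ 587.87003884 -184.74244434   13.88148911]
t 2.55 pos [ 580.4 -175.1  300.3] F [ 0.5 -0.4 -1.1] w 0.999
offset cm [-0.27  0.62  0.03] rot deg [ 0.02 -0.01  0.1 ]
```

View pics/w2.png

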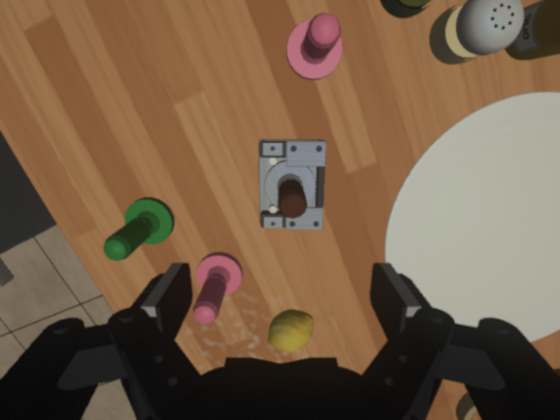

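The wrist view shows the handle top at about (292,200), inside the dock. Its fitted axis is (587.9, -184.6) with radius 13.9, which matches the dock origin derived from the dock's rectangle. Now I'll descend and grip.

step_arm(plan=[{"offset": [-0.57, 1.08, 4], "rot": [0, 0, 0.3], "gripper": 8.5}, {"offset": [-0.57, 1.08, 8], "rot": [0, 0, 0.3], "gripper": 8.5}, {"offset": [-0.57, 1.08, 12], "rot": [0, 0, 0.3], "gripper": 8.5}, {"offset": [-0.57, 1.08, 15], "rot": [0, 0, 0.3], "gripper": 8.5}, {"offset": [-0.57, 1.08, 17], "rot": [0, 0, 0.3], "gripper": 8.5}, {"offset": [-0.57, 1.08, 18], "rot": [0, 0, 0.3], "gripper": 8.5}, {"offset": [-0.57, 1.08, 18], "rot": [0, 0, 0.3], "gripper": 5}, {"offset": [-0.57, 1.08, 18], "rot": [0, 0, 0.3], "gripper": 4}, {"offset": [-0.57, 1.08, 18], "rot": [0, 0, 0.3], "gripper": 3.4}, {"offset": [-0.57, 1.08, 18], "rot": [0, 0, 0.3], "gripper": 3.4}, {"offset": [-0.57, 1.08, 18], "rot": [0, 0, 0.3], "gripper": 3.4}], squeeze=25)

```text
time_s: 3.65
eef_pos: [588.1, -186.5, 120.5]
ee_rot: [0.0, 0.838, 0.546, 0.0]
force: [-0.1, 0.1, 0.0]
grip_width: 0.399
grip_force: 0.0
```

step_arm(plan=[{"offset": [0, 0, 0], "rot": [0, 0, 0], "gripper": 2.5}, {"offset": [0, 0, 0], "rot": [0, 0, 0], "gripper": 2.5}, {"offset": [0, 0, 0], "rot": [0, 0, 0], "gripper": 2.0}, {"offset": [0, 0, 0], "rot": [0, 0, 0], "gripper": 2.0}, {"offset": [0, 0, 0], "rot": [0, 0, 0], "gripper": 2.0}], squeeze=25)

```text
time_s: 4.15
eef_pos: [588.0, -186.4, 120.3]
ee_rot: [0.0, 0.838, 0.546, 0.0]
force: [-2.0, 0.2, 5.1]
grip_width: 0.321
grip_force: 27.2
```

step_arm(plan=[{"offset": [0, 0, 0], "rot": [0, 0, 0], "gripper": 1.5}, {"offset": [0, 0, 0], "rot": [0, 0, 0], "gripper": 1.5}, {"offset": [0, -0.5, 0], "rot": [0, 0, 0], "gripper": 1.5}, {"offset": [0, -1, 0], "rot": [0, 0, 0], "gripper": 1.5}, {"offset": [0, -1.5, 0], "rot": [0, 0, 0], "gripper": 1.5}, {"offset": [0, -2, 0], "rot": [0, 0, 0], "gripper": 1.5}, {"offset": [0, -2.5, 0], "rot": [0, 0, 0], "gripper": 1.5}], squeeze=90)

```text
time_s: 4.85
eef_pos: [565.3, -176.5, 120.4]
ee_rot: [0.001, 0.838, 0.546, 0.001]
force: [2.4, -1.6, 5.2]
grip_width: 0.303
grip_force: 89.3
```

step_arm(plan=[{"offset": [0, -1, 0], "rot": [0, 0, 0], "gripper": 1.5}, {"offset": [0, -2, 0], "rot": [0, 0, 0], "gripper": 1.5}, {"offset": [0, -3, 0], "rot": [0, 0, 0], "gripper": 1.5}, {"offset": [0, -4, 0], "rot": [0, 0, 0], "gripper": 1.5}, {"offset": [0, -5, 0], "rot": [0, 0, 0], "gripper": 1.5}, {"offset": [0, -5.5, 0], "rot": [0, 0, 0], "gripper": 1.5}, {"offset": [0, -5.5, -1], "rot": [0, 0, 0], "gripper": 1.5}, {"offset": [0, -5.5, -4], "rot": [0, 0, 0], "gripper": 1.5}, {"offset": [0, -5.5, -7], "rot": [0, 0, 0], "gripper": 1.5}, {"offset": [0, -5.5, -10], "rot": [0, 0, 0], "gripper": 1.5}, {"offset": [0, -5.5, -12], "rot": [0, 0, 0], "gripper": 1.5}, {"offset": [0, -5.5, -12], "rot": [0, 0, 0], "gripper": 1.5}])

```text
time_s: 6.05
eef_pos: [515.6, -154.4, 242.8]
ee_rot: [0.002, 0.838, 0.546, 0.001]
force: [1.0, -0.9, -3.5]
grip_width: 0.309
grip_force: 89.2
```

Run:
```python
from h import *
s=sense(); print(s["force"],s["wrist_torque"],s["eef_pos"])
c=capture("wrist"); W=cloud(c,s); np.savez("w3.npz",**c)
cs=capture("scene"); np.savez("s3.npz",**cs); Ws=cloud(cs)
cv2.imwrite("pics/w3.png",c["color"][...,::-1]); cv2.imwrite("pics/s3.png",cv2.resize(cs["color"][170:330,230:430],None,fx=4,fy=3.75,interpolation=cv2.INTER_CUBIC)[:600,:,::-1])
# tool-frame points of the tamper seen by the wrist
T=tcpR(s); Q=T.inv().apply((W-s["eef_pos"]).reshape(-1,3)).reshape(W.shape)
for a,b in ((70,85),(85,100),(100,120)):
    m=(np.hypot(Q[...,0],Q[...,1])<45)&(Q[...,2]>a)&(Q[...,2]<b); P=Q[m]; print(a,b,len(P), P.mean(0).round(1),P.min(0).round(1),P.max(0).round(1), circ(P).round(1)) if m.sum()>5 else print(a,b,0)
rel((538,174,200),-23.7)
```

```text
[ 1.02199614 -0.88046402 -3.51075842] [ 0.01594198 -0.03878132  0.04304792] [ 515.59317577 -154.43543091  242.78399615]
70 85 456 [12.6  0.6 75.2] [  3.7 -15.3  70. ] [16.  16.2 81.6] [ 1.8  0.5 14.4]
85 100 515 [10.5  0.3 96.8] [  0.3 -13.2  90.4] [ 16.4  13.9 100. ] [ 2.5  0.4 13.6]
100 120 3943 [ 14.5   0.2 103.6] [-11.2 -29.4 100. ] [ 31.5  30.  115.8] [ 1.9  0.3 29.6]
t 6.15 pos [ 514.6 -153.9  239.3] F [ 0.2 -0.5 -3.7] w 0.307
offset cm [ 30.94 -11.11   3.94] rot deg [-0.05 -0.   -0.13]
```

View pics/w3.png

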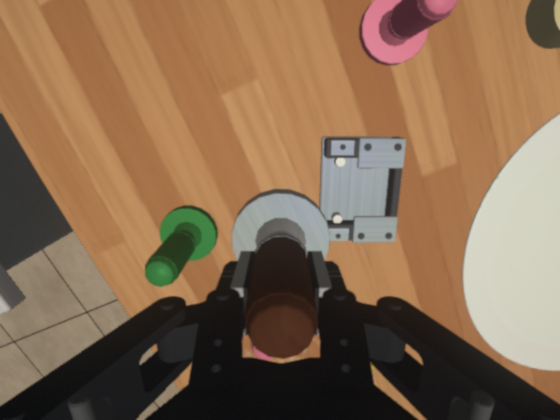

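View pics/s3.png

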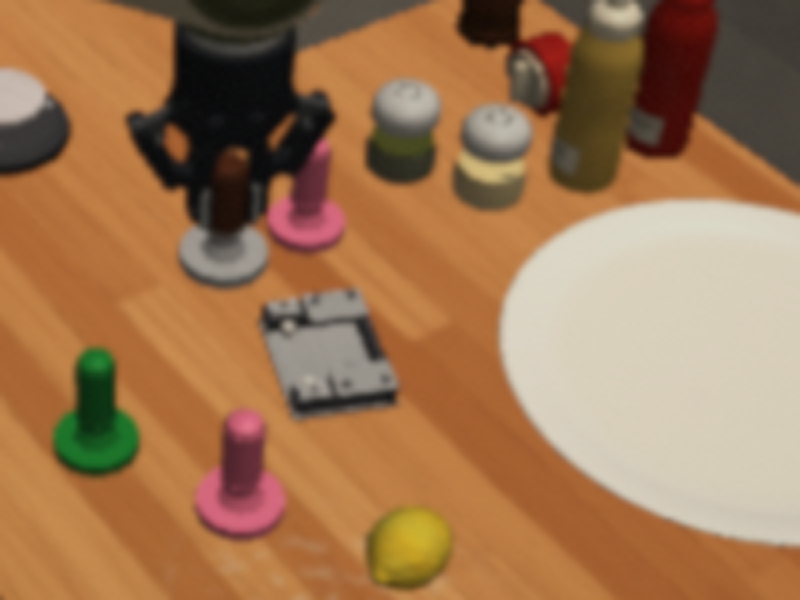

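The tamper is out of the dock and upright. Its foot is centred in the tool frame at (1.9, 0.3) with radius 29.6, the dock is empty, and the bystanders haven't moved. Next I'll carry it over the press at the same yaw I used to measure the press, so camera bias cancels.

step_arm(plan=[{"offset": [30.8, -10.9, 0], "rot": [0, 0, -53.7], "gripper": 1.5}, {"offset": [30.8, -10.9, 0], "rot": [0, 0, -53.7], "gripper": 1.5}, {"offset": [30.8, -10.9, 0], "rot": [0, 0, -53.7], "gripper": 1.5}, {"offset": [30.8, -10.9, 0], "rot": [0, 0, -53.7], "gripper": 1.5}, {"offset": [30.8, -10.9, 0], "rot": [0, 0, -53.7], "gripper": 1.5}, {"offset": [30.8, -10.9, 0], "rot": [0, 0, -53.7], "gripper": 1.5}, {"offset": [30.8, -10.9, 0], "rot": [0, 0, -53.7], "gripper": 1.5}, {"offset": [30.8, -10.9, 0], "rot": [0, 0, -53.7], "gripper": 1.5}, {"offset": [30.8, -10.9, 2], "rot": [0, 0, -53.7], "gripper": 1.5}, {"offset": [30.8, -10.9, 4], "rot": [0, 0, -53.7], "gripper": 1.5}, {"offset": [30.8, -10.9, 5], "rot": [0, 0, -53.7], "gripper": 1.5}, {"offset": [30.8, -10.9, 5], "rot": [0, 0, -53.7], "gripper": 1.5}])

```text
time_s: 7.35
eef_pos: [538.8, 171.2, 187.9]
ee_rot: [-0.002, 0.501, 0.865, -0.001]
force: [0.6, 0.1, -2.7]
grip_width: 0.309
grip_force: 89.3
```

```bash
cat > m.py <<'E'
from h import *
s=sense(); c=capture("wrist"); W=cloud(c,s); np.savez("w4.npz",**c); cv2.imwrite("pics/w4.png",c["color"][...,::-1])
T=tcpR(s); Q=T.inv().apply((W-s["eef_pos"]).reshape(-1,3)).reshape(W.shape)
r=np.hypot(Q[...,0]-1.9,Q[...,1])
m=(r<29)&(r>18)&(Q[...,2]>98)&(Q[...,2]<108); P=Q[m]
A=np.c_[P[:,:2],np.ones(len(P))]; k=np.linalg.lstsq(A,P[:,2],rcond=None)[0]; print("foot top plane (slopes,z)",k.round(3))
P=Q[(r<34)&(Q[...,2]>97)&(Q[...,2]<110)]; print("foot tool",circ(P).round(2))
z=W[...,2]; near=np.hypot(W[...,0]-538,W[...,1]-174)<70
for a,b in ((36,50),(10,26)):
    P=W[near&(z>a)&(z<b)]
    if len(P)>50: print("press",len(P),circ(P).round(1),np.median(P[:,2]))
# pieces from the image edges visible: fixed radius fits
from scipy.optimize import least_squares
print(s["wrist_torque"].round(3)); rel((538.7,172.2,160),30,s)
E
python3 m.py
```

```text
foot top plane (slopes,z) [1.40000e-02 7.00000e-03 1.03153e+02]
foot tool [ 1.2  -0.23 29.68]
press 2158 [538.1 174.1  35.5] 43.11075454846254
press 5309 [538.1 174.1  54.4] 18.2366941037063
[-0.035  0.01   0.016]
t 7.35 pos [538.8 171.2 187.9] F [ 0.6  0.1 -2.7] w 0.309
offset cm [0.09 0.05 2.79] rot deg [-0.23 -0.09 -0.17]
```

View pics/w4.png

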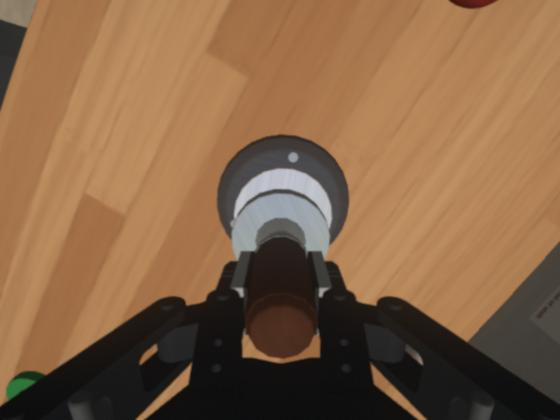

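The wrist view shows the foot disc at about (280,240), slightly short of the plate behind it and nearly centred. I'll check for tilt against the table plane in the same image.

Run:
```python
from h import *
s=sense(); c=dict(np.load("w4.npz")); W=cloud(c,s); z=W[...,2]
def fit(m):
    P=W[m]; k=None
    for _ in range(3):
        k=np.linalg.lstsq(np.c_[P[:,:2]-[538,174],np.ones(len(P))],P[:,2],rcond=None)[0]
        e=P[:,2]-np.c_[P[:,:2]-[538,174],np.ones(len(P))]@k; P=P[abs(e)<2.5*e.std()+.1]
    return k.round(4),len(P)
rr=np.hypot(W[...,0]-538,W[...,1]-174)
print("table",fit((rr>70)&(rr<200)&(z<10)))
print("base",fit((rr<52)&(z>14)&(z<24)))
print("plate",fit((rr<34)&(z>38)&(z<48)))
q=np.hypot(W[...,0]-538,W[...,1]-172.5)
print("foot",fit((q<28)&(q>16)&(z>78)&(z<92)))
```

```text
table (array([ 0.0019,  0.0013, -0.1185]), 103094)
base (array([ 1.17000e-02, -2.50000e-03,  1.95567e+01]), 4489)
plate (array([ 2.60000e-03, -1.00000e-03,  4.46339e+01]), 1716)
foot (array([-6.60000e-03, -2.90000e-03,  8.60311e+01]), 2718)
```

step_arm(plan=[{"offset": [0.14, 0.09, 0.5], "rot": [0, 0, 0], "gripper": 1.5}, {"offset": [0.14, 0.09, 1.2], "rot": [0, 0, 0], "gripper": 1.5}, {"offset": [0.14, 0.09, 1.9], "rot": [0, 0, 0], "gripper": 1.5}, {"offset": [0.14, 0.09, 2.4], "rot": [0, 0, 0], "gripper": 1.5}, {"offset": [0.14, 0.09, 2.7], "rot": [0, 0, 0], "gripper": 1.5}, {"offset": [0.14, 0.09, 2.9], "rot": [0, 0, 0], "gripper": 1.5}, {"offset": [0.14, 0.09, 3.1], "rot": [0, 0, 0], "gripper": 1.5}, {"offset": [0.14, 0.09, 3.1], "rot": [0, 0, 0], "gripper": 1.5}, {"offset": [0.14, 0.09, 3.1], "rot": [0, 0, 0], "gripper": 1.5}])

```text
time_s: 8.3
eef_pos: [539.6, 173.4, 159.0]
ee_rot: [0.0, 0.501, 0.865, 0.0]
force: [0.2, -0.2, -2.7]
grip_width: 0.308
grip_force: 89.3
```

```bash
sed -i 's/^cv2.imwrite.*//' m.py; python3 m.py
```

```text
foot top plane (slopes,z) [1.10000e-02 7.00000e-03 1.03167e+02]
foot tool [ 1.23 -0.27 29.67]
press 2087 [538.2 173.9  35.7] 43.122759896936515
press 6837 [538.3 173.8  54.7] 18.25062151583697
[-0.002  0.024 -0.013]
t 8.3 pos [539.6 173.4 159. ] F [ 0.2 -0.2 -2.7] w 0.308
offset cm [-0.06 -0.14 -0.1 ] rot deg [ 0.01  0.01 -0.13]
```

step_arm(plan=[{"offset": [0, -0.07, 0.1], "rot": [0, 0, 0], "gripper": 1.5}, {"offset": [0, -0.07, 0.2], "rot": [0, 0, 0], "gripper": 1.5}, {"offset": [0, -0.07, 0.3], "rot": [0, 0, 0], "gripper": 1.5}, {"offset": [0, -0.07, 0.4], "rot": [0, 0, 0], "gripper": 1.5}, {"offset": [0, -0.07, 0.4], "rot": [0, 0, 0], "gripper": 1.5}])

```text
time_s: 8.85
eef_pos: [539.2, 173.1, 155.1]
ee_rot: [0.0, 0.501, 0.865, 0.0]
force: [0.2, 1.4, 3.4]
grip_width: 0.308
grip_force: 89.4
```

step_arm(plan=[{"offset": [0, 0, 0.2], "rot": [0, 0, 0], "gripper": 1.5}, {"offset": [0, 0, 0.4], "rot": [0, 0, 0], "gripper": 1.5}, {"offset": [0, 0, 0.6], "rot": [0, 0, 0], "gripper": 1.5}, {"offset": [0, 0, 0.7], "rot": [0, 0, 0], "gripper": 1.5}, {"offset": [0, 0, 0.8], "rot": [0, 0, 0], "gripper": 1.5}, {"offset": [0, 0, 0.8], "rot": [0, 0, 0], "gripper": 1.5}])

```text
time_s: 9.45
eef_pos: [539.4, 173.1, 148.1]
ee_rot: [0.001, 0.501, 0.865, 0.0]
force: [-3.0, -0.2, 15.0]
grip_width: 0.306
grip_force: 91.3
```

```bash
python3 -c "
from rig import *
s=sense();print(s['force'],s['wrist_torque'],s['eef_pos'])"
```

```text
[-3.02144871 -0.18305286 14.98168494] [-0.01692544  0.59687306  0.00711763] [539.36076119 173.10001297 148.14934832]
```

step_arm(plan=[{"offset": [0, 0, 0.05], "rot": [0, 0, 0], "gripper": 1.5}, {"offset": [0, 0, 0.1], "rot": [0, 0, 0], "gripper": 1.5}, {"offset": [0, 0, 0.1], "rot": [0, 0, 0], "gripper": 1.5}])

```text
time_s: 9.75
eef_pos: [539.4, 173.1, 148.0]
ee_rot: [0.001, 0.501, 0.865, 0.001]
force: [-5.4, -0.8, 21.6]
grip_width: 0.306
grip_force: 92.0
```

```bash
python3 m.py
python3 - <<'E'
from h import *
s=sense(); print(s["force"],s["wrist_torque"]); c=dict(np.load("w4.npz")); W=cloud(c,s); z=W[...,2]
q=np.hypot(W[...,0]-538,W[...,1]-174)
for n,m in (("foot",(q<28)&(q>16)&(z>38)&(z<55)),("plate",(q<36)&(q>31)&(z>25)&(z<40)),("base",(q<54)&(q>40)&(z>12)&(z<24))):
    P=W[m]; print(n,len(P),np.linalg.lstsq(np.c_[P[:,:2]-[538,174],np.ones(len(P))],P[:,2],rcond=None)[0].round(4) if len(P)>20 else 0)
E
```

```text
foot top plane (slopes,z) [7.00000e-03 1.00000e-02 1.03086e+02]
foot tool [ 1.42 -0.36 29.7 ]
press 4068 [538.6 174.2  29.7] 44.913538737207446
press 7508 [538.3 173.9  54.7] 18.373764241471093
[-0.167  1.147  0.059]
t 9.75 pos [539.4 173.1 148. ] F [-5.4 -0.8 21.6] w 0.306
offset cm [-0.04 -0.11 -1.2 ] rot deg [ 0.1   0.06 -0.12]
[-5.02715843 -0.39737949 22.75346015] [-0.19797822  1.14610878  0.03013645]
foot 2750 [-7.10000e-03  7.00000e-04  4.48633e+01]
plate 1586 [ 5.80000e-03 -1.83000e-02  3.30421e+01]
base 5680 [ 7.40000e-03 -1.32000e-02  1.74762e+01]
```

The plate is bottomed: force is rising with no further travel, and the foot's top is at about 45 mm and level. I'll hold for a second or so, then rise slowly.

step_arm(plan=[{"offset": [0, 0, 0], "rot": [0, 0, 0], "gripper": 1.5}, {"offset": [0, 0, 0], "rot": [0, 0, 0], "gripper": 1.5}, {"offset": [0, 0, 0], "rot": [0, 0, 0], "gripper": 1.5}, {"offset": [0, 0, 0], "rot": [0, 0, 0], "gripper": 1.5}, {"offset": [0, 0, 0], "rot": [0, 0, 0], "gripper": 1.5}, {"offset": [0, 0, 0], "rot": [0, 0, 0], "gripper": 1.5}, {"offset": [0, 0, 0], "rot": [0, 0, 0], "gripper": 1.5}, {"offset": [0, 0, 0], "rot": [0, 0, 0], "gripper": 1.5}, {"offset": [0, 0, 0], "rot": [0, 0, 0], "gripper": 1.5}, {"offset": [0, 0, 0], "rot": [0, 0, 0], "gripper": 1.5}, {"offset": [0, 0, 0], "rot": [0, 0, 0], "gripper": 1.5}])

```text
time_s: 10.9
eef_pos: [539.4, 173.1, 148.0]
ee_rot: [0.001, 0.501, 0.865, 0.001]
force: [-4.3, -0.9, 20.8]
grip_width: 0.304
grip_force: 92.0
```

step_arm(plan=[{"offset": [0, 0, -0.2], "rot": [0, 0, 0], "gripper": 1.5}, {"offset": [0, 0, -0.4], "rot": [0, 0, 0], "gripper": 1.5}, {"offset": [0, 0, -0.6], "rot": [0, 0, 0], "gripper": 1.5}, {"offset": [0, 0, -0.8], "rot": [0, 0, 0], "gripper": 1.5}, {"offset": [0, 0, -0.9], "rot": [0, 0, 0], "gripper": 1.5}, {"offset": [0, 0, -0.9], "rot": [0, 0, 0], "gripper": 1.5}, {"offset": [0, 0, -0.9], "rot": [0, 0, 0], "gripper": 1.5}])

```text
time_s: 11.6
eef_pos: [539.2, 173.1, 154.9]
ee_rot: [0.0, 0.501, 0.865, 0.0]
force: [2.9, 1.0, 3.2]
grip_width: 0.31
grip_force: 89.8
```

step_arm(plan=[{"offset": [0, 0, -0.1], "rot": [0, 0, 0], "gripper": 1.5}, {"offset": [0, 0, -0.1], "rot": [0, 0, 0], "gripper": 1.5}])

```text
time_s: 11.8
eef_pos: [539.0, 173.0, 155.9]
ee_rot: [0.0, 0.501, 0.865, 0.0]
force: [3.2, 1.1, 3.1]
grip_width: 0.31
grip_force: 89.8
```

step_arm(plan=[{"offset": [0, 0, -0.1], "rot": [0, 0, 0], "gripper": 1.5}, {"offset": [0, 0, -0.1], "rot": [0, 0, 0], "gripper": 1.5}])

```text
time_s: 12.0
eef_pos: [538.9, 173.0, 156.9]
ee_rot: [-0.0, 0.501, 0.865, -0.0]
force: [2.6, 0.8, 2.0]
grip_width: 0.304
grip_force: 89.8
```

```bash
python3 m.py
```

```text
foot top plane (slopes,z) [1.40000e-02 6.00000e-03 1.03147e+02]
foot tool [ 1.18 -0.22 29.7 ]
press 2124 [538.2 174.2  35.5] 41.67235351181678
press 6952 [538.2 173.9  54.6] 18.28409047036054
[ 0.201 -0.523 -0.002]
t 12.0 pos [538.9 173.  156.9] F [2.6 0.8 2. ] w 0.304
offset cm [-0.06 -0.06 -0.31] rot deg [-0.02 -0.   -0.13]
```

step_arm(plan=[{"offset": [0, 0, -0.1], "rot": [0, 0, 0], "gripper": 1.5}, {"offset": [0, 0, -0.1], "rot": [0, 0, 0], "gripper": 1.5}])

```text
time_s: 12.25
eef_pos: [538.9, 173.0, 157.9]
ee_rot: [-0.0, 0.501, 0.865, -0.0]
force: [2.4, 0.5, 2.4]
grip_width: 0.31
grip_force: 89.8
```

step_arm(plan=[{"offset": [0, 0, -0.05], "rot": [0, 0, 0], "gripper": 1.5}, {"offset": [0, 0, -0.05], "rot": [0, 0, 0], "gripper": 1.5}])

```text
time_s: 12.45
eef_pos: [538.9, 173.0, 158.3]
ee_rot: [-0.0, 0.501, 0.865, -0.0]
force: [1.1, 0.8, 2.5]
grip_width: 0.306
grip_force: 89.8
```

step_arm(plan=[{"offset": [0, 0, -0.05], "rot": [0, 0, 0], "gripper": 1.5}, {"offset": [0, 0, -0.05], "rot": [0, 0, 0], "gripper": 1.5}])

```text
time_s: 12.65
eef_pos: [538.5, 173.0, 158.4]
ee_rot: [-0.001, 0.501, 0.865, -0.001]
force: [0.7, -0.1, -1.1]
grip_width: 0.305
grip_force: 89.8
```

Force is near zero, so the plate is up and carrying the tamper. Releasing gently.

step_arm(plan=[{"offset": [0, 0, 0], "rot": [0, 0, 0], "gripper": 2.6}, {"offset": [0, 0, 0], "rot": [0, 0, 0], "gripper": 2.7}, {"offset": [0, 0, 0], "rot": [0, 0, 0], "gripper": 2.9}, {"offset": [0, 0, 0], "rot": [0, 0, 0], "gripper": 3.1}, {"offset": [0, 0, 0], "rot": [0, 0, 0], "gripper": 3.5}, {"offset": [0, 0, 0], "rot": [0, 0, 0], "gripper": 5}, {"offset": [0, 0, 0], "rot": [0, 0, 0], "gripper": 7}, {"offset": [0, 0, 0], "rot": [0, 0, 0], "gripper": 7}, {"offset": [0, 0, 0], "rot": [0, 0, 0], "gripper": 7}], squeeze=20)

```text
time_s: 13.55
eef_pos: [539.0, 173.1, 158.9]
ee_rot: [0.0, 0.501, 0.865, 0.0]
force: [0.1, 0.4, 0.2]
grip_width: 0.815
grip_force: 0.0
```

```bash
python3 m.py
```

```text
foot top plane (slopes,z) [6.00000e-03 1.00000e-03 1.03757e+02]
foot tool [ 1.48 -0.86 29.7 ]
press 2092 [538.2 174.   35.7] 43.15003813186944
press 7034 [538.2 174.   54.5] 18.205636867552414
[-0.002  0.004  0.03 ]
t 13.55 pos [539.  173.1 158.9] F [0.1 0.4 0.2] w 0.815
offset cm [-0.06 -0.07 -0.11] rot deg [ 0.    0.   -0.13]
```

step_arm(plan=[{"offset": [0, 0, -1], "rot": [0, 0, 0], "gripper": 7}, {"offset": [0, 0, -3], "rot": [0, 0, 0], "gripper": 7}, {"offset": [0, 0, -6], "rot": [0, 0, 0], "gripper": 7}, {"offset": [0, 0, -10], "rot": [0, 0, 0], "gripper": 7}, {"offset": [0, 0, -14], "rot": [0, 0, 0], "gripper": 7}, {"offset": [0, 0, -18], "rot": [0, 0, 0], "gripper": 7}, {"offset": [0, 0, -18], "rot": [0, 0, 0], "gripper": 7}, {"offset": [0, 0, -18], "rot": [0, 0, 0], "gripper": 7}])

```text
time_s: 14.4
eef_pos: [538.9, 173.1, 339.8]
ee_rot: [0.001, 0.501, 0.865, 0.001]
force: [-0.6, -0.1, -1.4]
grip_width: 0.819
grip_force: 0.0
```

Run:
```python
from h import *
s=sense(); print(s["time_s"],s["force"])
c=capture("scene"); cv2.imwrite("pics/end.png",cv2.resize(c["color"][100:310,130:410],(800,600))[...,::-1])
c=capture("wrist"); W=cloud(c,s); z=W[...,2]; n=np.hypot(W[...,0]-538,W[...,1]-174)<70
for a,b in ((135,150),(52,60),(36,48)): P=W[n&(z>a)&(z<b)]; print(a,len(P),circ(P).round(1),np.median(P[:,2]))
```

```text
14.4 [-0.64444042 -0.06953103 -1.43925099]
135 558 [538.  174.   12.2] 139.9859675751668
52 1196 [538.1 174.   29.6] 56.36518623532274
36 656 [538.9 174.1  35.6] 44.26182367795255
```

View pics/end.png

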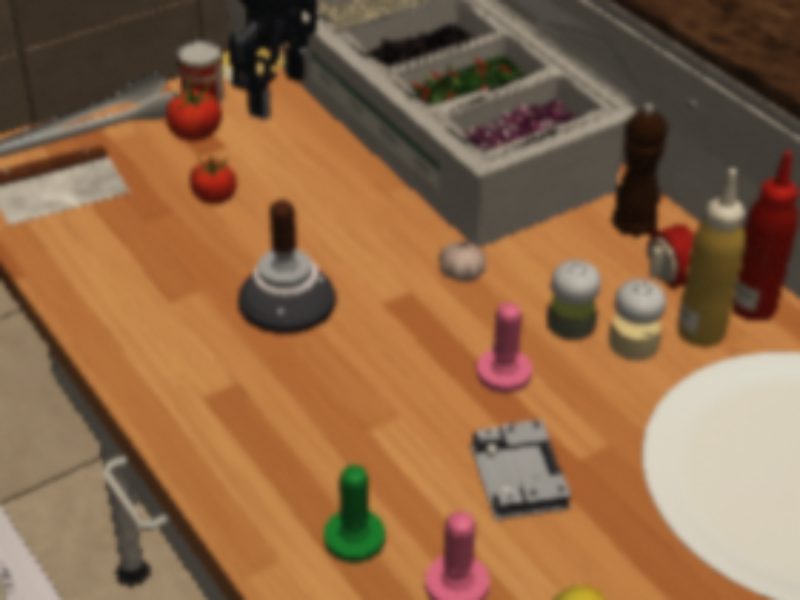

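The tamper stands upright on the middle of the raised plate, at about (285,240) in the picture, with the arm well clear and the bystanders in place.

```bash
python3 -c "
from rig import *
print(finish_job())"
```

```text
the job is handed in; nothing more can be done
None
```

The job is handed in at about 14.5 s of the 48 s: the tamper came out of its dock, pushed the plate fully down and level for over a second, and now stands upright within about 1 mm of the middle of the raised plate, with the food and shakers undisturbed.

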